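Put a working cast away in the roll-top store

ROBOT

A 6-joint arm with a two-finger parallel gripper is mounted at the origin on a cart in front of the work surface, level with it; the furniture and walls round the work are solid. World frame = base frame: x ahead of the robot, y to its left, z up, the work surface at z = 0. Lengths are in m, angles in rad, forces in N, time in s.
With the tool pointing down it reaches from about 0.275 to 0.825 m from the base axis. Payload 5.2 kg.
Tool frame: the origin (TCP) lies on the mounting face of the last link; the fingertips stand 186 mm ahead of it and the grasp point (between the pads) lies 167 mm ahead of it; z points along the fingers, y is the line along which they close (so a half turn about z gives the same grasp; the last joint's range is limited). The gripper opens to 93 mm and grips with 3 to 60 N. Pads are 15 mm wide; open, the fingers measure 128 mm over their backs; the gripper's body (75 mm by 188 mm) begins 65 mm behind the grasp point.
Start: joints at [-1.355, 0.259, 1.535, -0, 1.348, -0.203], TCP at [0.224, -0.502, 0.405] pointing down, gripper open.
Joint ranges: [-3.14, 3.14], [-0.91, 2.08], [0.19, 2.58], [-1.22, 4.36], [0.22, 2.71], [-3.12, 3.12]. Speed limits (rad/s): [2.57, 2.57, 3.14, 3.14, 3.14, 3.14].

INTERFACE

Orientations are given as [roll, pitch, yaw] about the fixed x, y, z axes, in that order (R = Rz(yaw) Ry(pitch) Rx(roll)).
In Python, from rig import ctrl, cams gives the robot as it stands.
- The arm moves only by the tool move_arm, never from a script. Its argument "commands" is a list of rows, each a list of 7 numbers: the shift along the tool's x, y, z in mm, then the turn, a rotation vector about the tool's x, y, z in degrees, then the opening in per cent of the stroke, from 0 (shut) to 100 (fully open). In form: [[tx, ty, tz, wx, wy, wz, claw], ...]. A call has 1 to 12 rows; each row shifts and turns the commanded pose from where the row before left it, along the tool's axes as they then stand; what a row does not reach is not made up. A row lasts 1/12 s, in which the tool goes at most 41.7 mm and 7.16 degrees, less where a joint would pass 70% of its speed; a pose out of reach is approached as far as the arm can. A call is refused whole if a number of a shift passes 41.7 or a number of a turn 7.16, either way. A call with a gripper value outside its range is refused whole. The fingers move at their own pace and stop on an object; the grip force is fixed at half the most. Time passes only in rows, so rows that do not move let the fingers close. It gives the time, the measured TCP pose, the force, the opening and the grip force at its end, in the units of the state.
- ctrl.sense(): the state, without advancing time (a new reading comes with each control period).
- cams.read_camera(name): name is "scene" or "top"; returns the picture (384x512x3 uint8, red, green, blue); there is no depth.
- cams.calibration(name): a dict with "camera_matrix" (3x3 intrinsics, pixels), "k1" (the pictures are not rectified: a ray, as slopes to the right and down, at radius r is drawn at 1 + k1 r^2 times it, then the intrinsics apply), "pose" (4x4, takes a point from camera to world coordinates). Camera axes: x right, y down, z forward; pixel columns grow to the right and rows downward; lengths in m; the calibration is good to about 2 mm. A picture is of the moment at which its call begins. calibration takes no time and is no camera call.
- ctrl.job_done(): hands the job in; it is judged then, once.
The state is a dict: "t": time; "joints": joint angles; "qd": joint speeds; "joint_efforts": joint torques, N m; "ee_pos": TCP position; "ee_rot": TCP orientation; "ft_force": force on the tool from outside, world axes, zero at the start; "torque": the same for the moment, N m; "grip_width": finger opening in m; "gripper_force": force on a finger pad.
Only numpy, scipy, OpenCV 4.12 (cv2) and the standard library are available. Lean on these libraries where they do the work, as an engineer would, in place of code of your own. Each camera call takes 0.05 s, during which the arm holds its last target. There are 200 camera calls.

TASK

Roll the slatted door of the little store fully open, then set the carrier with the plaster cast down in front of the guide and slide it in, wide end first, until the spring catch clicks behind it. Then roll the door fully shut and let go; keep the cast upright throughout and leave the bottles and the bur block where they stand.

Things in the scene. Friction and masses are not known exactly. Their poses are not given: they have to be found in the camera images.
- store: Fixed grey roll-top store, 276 mm deep (x), 192 mm wide (y), 203 mm high. Origin: centre of its underside; x points from its front (robot side) to its back, z up. Two D-shaped side walls, radius 138 mm, 170 mm apart inside. Inner floor 24 mm above the worktop. With the door open, the front half (x -0.135 to 0) is open to the front and from above
- track_axis (a point): Centre of the door's circular track, 65 mm above the worktop, in the middle of the store; the door turns about the store's y direction through this point. Axes as the store
- tambour (a joint): The door: 16 wooden slats and an aluminium leading rail, running round a circular track of radius 125 mm (outer face 131 mm at most) about point track_axis. In rad: 0 = shut (leading rail on the floor at the front), 1.80 = fully open (rolled over the top to the back). Moves stiffly (2 to 4 N at the pull) and stays wherever it is left
- pull (a point): Centre of the door's pull, a bar 36 mm long along the store's y, 14 mm thick, flat ends, on a stem 14 mm wide. Goes round with the door 167 mm from track_axis: at door value q it stands at x = -0.167 cos(q+0.16), z = 0.167 sin(q+0.16) from track_axis (91 mm above the worktop when shut). Can be pinched from above across its ends; it pivots between the fingers as the door turns
- post (a point): Centre of the square gripping post (16 x 16 x 52 mm, top 62 mm above the carrier's underside, centre 42 mm above it) of the grey cast carrier. Axes as the carrier: x towards its wide head, z up. It stands 44 mm behind the centre of the plate; the cast begins 24 mm ahead of the post's face
- plate (a point): Centre of the underside of the cast carrier: plate 108 mm long (x), 10 mm thick; its head is 70 mm wide (x 0.024 to 0.054, rounded corners), the rest 52 mm wide. x points to the head. A plaster cast 49 x 47 x 45 mm is fixed on it, centred at x = 0.012. About 0.2 kg in all
- home (a point): Where the centre of the carrier's underside (point plate) lies when it is home, on the floor of the store, 26 mm in front of the store's centre; axes as the store, the carrier's x points the same way. The catch clicks in behind the head when the carrier is about 5 mm short of it; an end stop lies 2 mm beyond. Pushing in takes under 12 N
- setdown (a point): A good place to set the carrier's centre down inside the store's open front, 75 mm straight in front of home, on the floor 24 mm above the worktop (the plate may overhang the front). From here it slides along x into the guide: rails 12 mm high, 73 mm apart, from 68 mm ahead of this point, with a flared mouth; lips above the last part allow a plate 12.7 mm thick
- catch (a joint): The spring catch: a steel leaf 41 mm long, 11 mm high, on the left (+y) of the guide, on an upright pivot 56 mm ahead of setdown, its tip 93 mm ahead and 30 mm to the left. In rad: 0 = sprung in; the carrier's wide head pushes it aside to about 0.18 as it slides in, 0.28 at most; about 3 N at the tip
- red_bottle: Bystander: small red bottle with a black cap, 30 mm in diameter, 67 mm high, origin at the centre of its underside
- blue_cap_bottle: Bystander: white bottle with a blue cap, 40 mm in diameter, 104 mm high, origin at the centre of its underside
- bur_box: Bystander: aluminium block with burs, 34 x 62 x 46 mm, origin at the centre of its underside

How it is judged:
On the way, in this order (a step that is already met when the one before it is completed fails the run):
1. the door is rolled open (value of joint tambour above 1.6 rad), for 0.2 s.
2. the carrier's head pushes the spring catch aside from the front, door open (value of joint catch above 0.07 rad and value of joint tambour above 1.4 rad and x of plate in the frame of home between -0.075 and 0 m and z of plate in the frame of home below 0.006 m), for 0.02 s.
3. the carrier is home and the catch has sprung in behind its head (x of plate in the frame of home between -0.009 and 0.006 m and value of joint catch below 0.04 rad and value of joint tambour above 1.4 rad), for 0.2 s.
At the end, for the whole second after the job is handed in: The door is shut (within 0.06 rad, about 8 mm), the carrier lies flat and at rest in the guide within 9 mm along the guide (5 mm across) of its home place, and the catch is sprung in (under 0.04 rad) behind its head (value of joint tambour below 0.06 rad and value of joint catch below 0.04 rad and x of plate in the frame of home between -0.009 and 0.006 m and y of plate in the frame of home between -0.005 and 0.005 m and z of plate in the frame of home below 0.005 m and angle between plate's own z axis and vertical below 0.1 rad and linear speed of carrier below 0.01 m/s); the robot touches nothing.
It fails at once if the cast is tipped (more than 0.6 rad) (angle between plate's own z axis and vertical above 0.6 rad).
It fails at once if a bystander is moved by more than 30 mm (distance of any of red_bottle, blue_cap_bottle, bur_box from where it was at the start of the episode above 0.03 m).
It also fails if it takes over 72 s, if anything falls off the work surface, if the arm or the gripper's body presses on something with over 40 N, if the wrist force passes 120 N, or if a joint passes its speed limit or range.

## Working session

There is one attempt and no reset: what is moved stays moved. The work goes in short steps, Python scripts to look and compute and a tool call to move; the robot and the scene stay as the last step left them, time stands still between calls to the robot, and variables do not carry over. Pictures are saved under pics/ and viewed, at most 10 in all, crops included, and the job is handed in when it is done.

Besides the shell and the picture viewer there is one more tool, called by a JSON object that holds its "method" and its "body". move_arm: Moves the arm, as the interface text tells. Its arguments: {"type":"object","properties":{"commands":{"type":"array","items":{"type":"array","items":{"type":"number"}}}},"required":["commands"]}

```bash
mkdir -p pics; ls; python3 - <<'E'
from rig import ctrl,cams
import cv2,numpy as np
for n in ("scene","top"):
    im=cams.read_camera(n); cv2.imwrite(f"pics/{n}0.png",cv2.resize(im[:,:,::-1],(800,600),interpolation=cv2.INTER_CUBIC))
    c=cams.calibration(n); print(n,np.round(c["camera_matrix"],1).tolist(),c["k1"],np.round(c["pose"],3).tolist())
s=ctrl.sense();print(s)
E
```

```text
pics
scene [[385.4, 0.0, 244.2], [0.0, 385.4, 185.9], [0.0, 0.0, 1.0]] -0.1307959444728639 [[-0.727, 0.323, -0.605, 1.081], [0.686, 0.311, -0.658, 0.763], [-0.025, -0.894, -0.448, 0.472], [0.0, 0.0, 0.0, 1.0]]
top [[451.8, 0.0, 248.4], [0.0, 451.8, 184.7], [0.0, 0.0, 1.0]] -0.1798312388614509 [[-0.098, -0.897, 0.432, 0.021], [-0.995, 0.086, -0.049, 0.241], [0.007, -0.434, -0.901, 1.214], [0.0, 0.0, 0.0, 1.0]]
{'t': 0.1, 'joints': array([-1.35475951e+00,  2.59310273e-01,  1.53594701e+00,  2.73954343e-06,
        1.34800570e+00, -2.02797684e-01]), 'qd': array([-7.07613273e-05, -2.11955994e-03, -2.77893963e-03,  6.69943650e-04,
       -7.26747397e-05, -7.00412272e-04]), 'joint_efforts': array([ 2.15144464e-03, -4.38212729e+01, -2.84642047e+01,  7.21521699e-02,
        3.63163697e-02, -4.71725025e-05]), 'ee_pos': array([ 0.22366695, -0.50227248,  0.40398966]), 'ee_rot': array([-3.13995709e+00, -3.39037960e-04,  4.18833612e-01]), 'ft_force': array([-0.27875186,  0.037668  ,  0.12909277]), 'torque': array([-0.05350099, -0.07636722, -0.03125966]), 'gripper_force': 0.0, 'grip_width': 0.09315251919609248}
```

View pics/scene0.png

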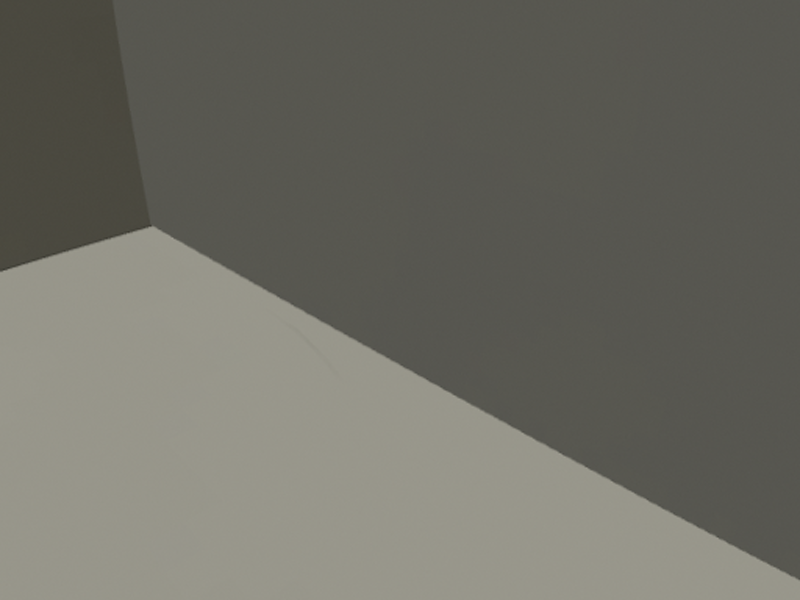

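View pics/top0.png

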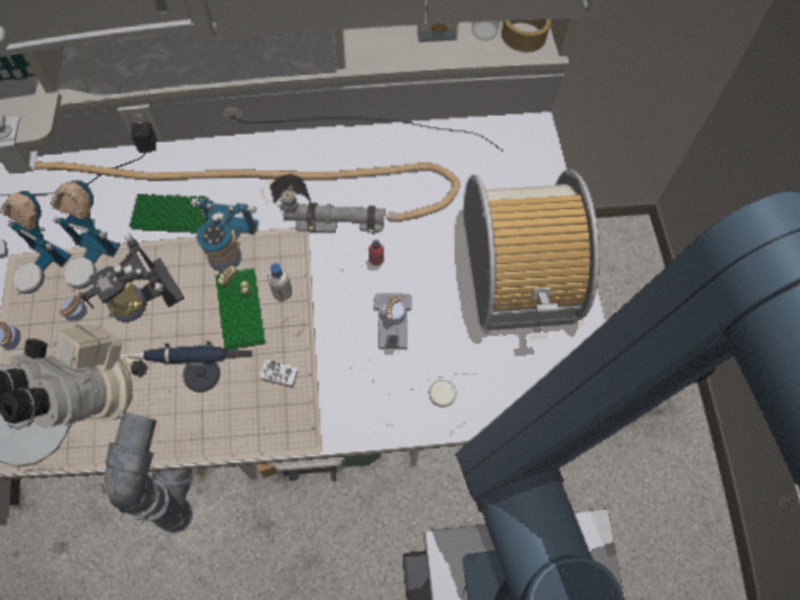

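The scene camera's view is blocked by a wall. In the top picture the store is at (530,250), with its pull at (543,298), and the carrier is at (393,320), head up (+x). I'll enlarge both.

```bash
cat > h.py <<'E'
import numpy as np,cv2
from rig import ctrl,cams
C=cams.calibration("top");K=np.array(C["camera_matrix"]);P=np.array(C["pose"]);k1=C["k1"]
def px2w(u,v,z):
    d=np.array([(u-K[0,2])/K[0,0],(v-K[1,2])/K[1,1]]);x=d.copy()
    for _ in range(20): x=d/(1+k1*(x@x))
    r=P[:3,:3]@np.array([*x,1]); return P[:3,3]+r*(z-P[2,3])/r[2]
def w2px(p):
    c=P[:3,:3].T@(np.array(p)-P[:3,3]);x=c[:2]/c[2];x=x*(1+k1*(x@x));return np.array([K[0,0]*x[0]+K[0,2],K[1,1]*x[1]+K[1,2]])
def snap(name,u0,v0,w,h,s,draw=()):
    im=cams.read_camera("top")[:,:,::-1]
    c=cv2.resize(im[v0:v0+h,u0:u0+w],None,fx=s,fy=s,interpolation=cv2.INTER_CUBIC)
    for p in draw:
        q=((w2px(p)-[u0,v0]+.5)*s).astype(int);cv2.circle(c,tuple(int(a) for a in q),3,(0,0,255),1)
    cv2.imwrite(f"pics/{name}.png",c)
E
python3 - <<'E'
from h import *
im=cams.read_camera("top")[:,:,::-1]
f=lambda u,v,w,h,s:cv2.resize(im[v:v+h,u:u+w],None,fx=s,fy=s,interpolation=cv2.INTER_CUBIC)
a=f(225,140,57,100,6);b=f(290,105,100,135,4.44)
a=a[:599];b=b[:599];H=min(len(a),len(b));cv2.imwrite("pics/c1.png",np.hstack([a[:H],b[:H]]));print(a.shape,b.shape)
E
```

```text
(599, 342, 3) (599, 444, 3)
```

View pics/c1.png

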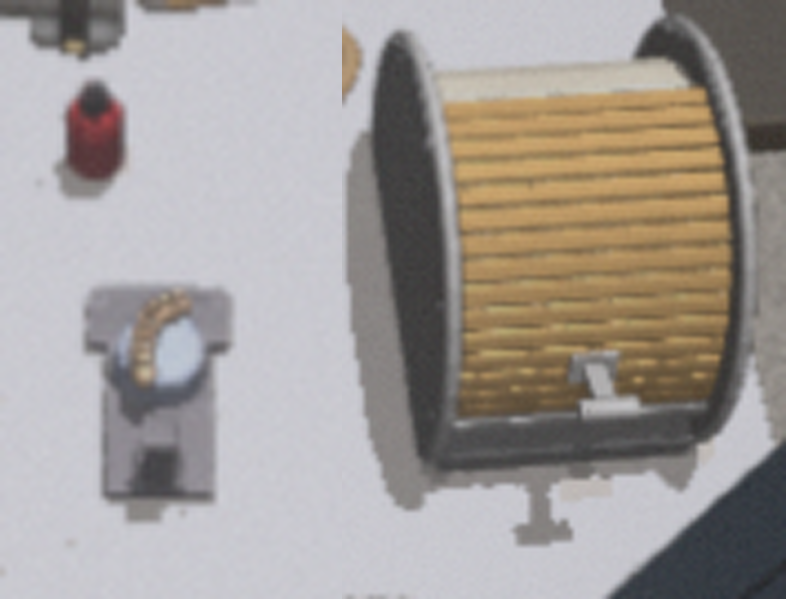

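The carrier is at crop (158,390). Its head edge runs (87,288)–(232,288) and its rear edge (103,497)–(214,499). The store pull bar runs (581,408)–(640,404), and the lower front corners are about (430,468) and (692,453).

```bash
python3 - <<'E'
from h import *
A=lambda x,y,z:px2w(x/6+225-.5,y/6+140-.5,z)
B=lambda x,y,z:px2w((x-342)/4.44+290-.5,y/4.44+105-.5,z)
hl,hr,rl,rr=[A(*p,.010) for p in((87,288),(232,288),(103,495),(214,497))]
print("car",*[np.round(p,4) for p in(hl,hr,rl,rr)])
h=(hl+hr)/2;r=(rl+rr)/2;d=h-r;print("len",np.linalg.norm(d),"w",np.linalg.norm(hl-hr),np.linalg.norm(rl-rr),"yaw",np.degrees(np.arctan2(d[1],d[0])),np.degrees(np.arctan2((hl-hr)[1],(hl-hr)[0]))-90,"c",(h+r)/2)
pl,pr=B(581,407,.091),B(640,403,.091);print("pull",pl,pr,np.linalg.norm(pl-pr),(pl+pr)/2)
l,r2=B(430,468,0),B(692,453,0);print("front",l,r2,np.linalg.norm(l-r2),np.degrees(np.arctan2((l-r2)[1],(l-r2)[0]))-90)
# top of walls: highest z=.203 ; rear-end of arcs
from scipy.optimize import minimize
def mod(x,y,a,p):
    c,s=np.cos(a),np.sin(a);return np.array([x+c*p[0]-s*p[1],y+s*p[0]+c*p[1],p[2]])
# observations: pull ends, pull centre, outer silhouettes of left wall bottom front
obs=[((-.167*np.cos(.16),.018,.0916),(581,407)),((-.167*np.cos(.16),-.018,.0916),(640,403)),((-.138,.096,0),(430,468)),((-.138,-.096,0),(692,453))]
def px(q):u=w2px(q);return np.array([(u[0]+.5-290)*4.44+342,(u[1]+.5-105)*4.44])
f=lambda v:sum(np.sum((px(mod(*v,o[0]))-o[1])**2) for o in obs)
m=minimize(f,[.55,-.1,0],method="Nelder-Mead",options=dict(xatol=1e-5,fatol=1e-3,maxiter=2000));print(m.x,m.fun,[np.round(px(mod(*m.x,o[0]))-o[1],1) for o in obs])
v=m.x;im=cv2.imread("pics/c1.png")
im=cv2.resize(im[:,342:],None,fx=1,fy=1)
def dot(p,c):
    q=px(mod(*v,p));cv2.circle(im,(int(q[0]-342),int(q[1])),2,c,-1)
for y in(.096,.085,-.085,-.096):
    for t in np.linspace(0,np.pi,25): dot((-.138*np.cos(t),y,.065+.138*np.sin(t)),(0,0,255) if abs(y)>.09 else (0,255,0))
    for x in(-.138,.138): dot((x,y,0),(255,0,0))
for y in(.018,-.018): dot((-.1649,y,.0916),(255,0,255))
cv2.imwrite("pics/c2.png",im)
E
```

```text
car [0.591  0.2046 0.01  ] [0.5842 0.1337 0.01  ] [0.482  0.2068 0.01  ] [0.4759 0.1545 0.01  ]
len 0.10929969808574648 w 0.07128969550198587 0.052695360943357784 yaw -6.032900183444999 -5.456834994581243 c [0.53328897 0.17490493 0.01      ]
pull [ 0.49899659 -0.07610258  0.091     ] [ 0.49804111 -0.11384326  0.091     ] 0.03775277344463433 [ 0.49851885 -0.09497292  0.091     ]
front [5.04147362e-01 6.65668379e-03 2.22044605e-16] [ 0.49722045 -0.17063682  0.        ] 0.17742877301885535 -2.237426817841893
[ 0.65178525 -0.0903915  -0.0095969 ] 1703.9402437956246 [array([-4.6, 17.9]), array([-7.1, 17.1]), array([ -2.9, -14.7]), array([ 15.8, -23.4])]
```

View pics/c2.png

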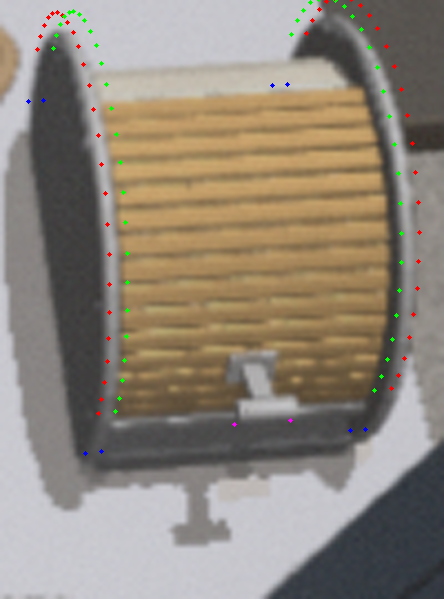

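```bash
cat > fit.py <<'E'
from h import *
from scipy.optimize import least_squares
def mod(x,y,a,p):
    c,s=np.cos(a),np.sin(a);return np.array([x+c*p[0]-s*p[1],y+s*p[0]+c*p[1],p[2]])
def px(q):u=w2px(q);return np.array([(u[0]+.5-290)*4.44,(u[1]+.5-105)*4.44])
T=np.linspace(0,np.pi,181)
def arc(v,y): return np.array([px(mod(*v,(-.138*np.cos(t),y,.065+.138*np.sin(t)))) for t in T])
def pul(q,y): return (-.167*np.cos(q+.16),y,.065+.167*np.sin(q+.16))
def res(w):
    v=w[:3];q=w[3];o=arc(v,.096);i=arc(v,.085);r=arc(v,-.096)
    R=[px(mod(*v,pul(q,.018)))-(240,406),px(mod(*v,pul(q,-.018)))-(297,402),px(mod(*v,(-.138,.096,0)))-(88,467),px(mod(*v,(-.138,-.096,0)))-(360,440)]
    R=list(np.concatenate(R))
    at=lambda a,vv:a[np.argmin(abs(a[20:120,1]-vv))+20,0]
    R+=[o[:,1].min()-30,r[:,0].max()-413,at(i,250)-114,at(i,150)-107,at(o,250)-101,r[:,1].min()-0*0-11]
    return np.array(R)
m=least_squares(res,[.64,-.09,-.01,.1],diff_step=1e-3,loss="soft_l1",f_scale=4);w=m.x;print(w,np.round(res(w),1))
im=cv2.imread("pics/c1.png")[:,342:].copy();v=w[:3]
def dot(p,c):
    q=px(mod(*v,p));cv2.circle(im,(int(q[0]),int(q[1])),2,c,-1)
for y in(.096,.085,-.085,-.096):
    for t in np.linspace(0,np.pi,25): dot((-.138*np.cos(t),y,.065+.138*np.sin(t)),(0,0,255) if abs(y)>.09 else (0,255,0))
    for x in(-.138,.138): dot((x,y,0),(255,0,0))
for y in(.018,-.018): dot(pul(w[3],y),(255,0,255))
cv2.imwrite("pics/c3.png",im)
E
python3 fit.py
```

```text
[ 0.64177656 -0.08250416  0.01447431  0.19893914] [-1.2  0.9 -0.7 -1.2 -6.8  4.1  1.7  0.7 -0.8  0.2  5.4  0.   0.2 -4.4]
```

View pics/c3.png

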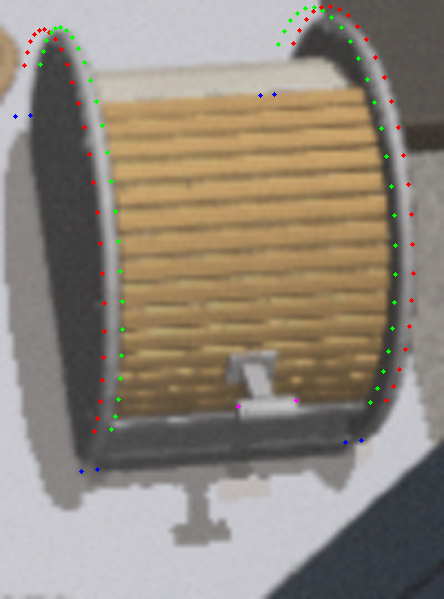

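```bash
cat > f2.py <<'E'
import re
src=open('fit.py').read().split("m=least")[0];exec(src)
U=lambda x,y,z:px2w(x/4.44+290-.5,y/4.44+105-.5,z)
for a,b,z in(((108,102),(365,88),.15),((112,185),(380,173),.185),((118,235),(388,222),.193),((240,413),(297,411),.117),((90,467),(345,453),0),((112,422),(365,404),.05)):
    p,q=U(*a,z),U(*b,z);print(z,np.degrees(np.arctan2(*(p-q)[[1,0]]))-90,np.round(np.linalg.norm(p-q),3),np.round((p+q)/2,3))
E
python3 f2.py
python3 - <<'E'
exec(open('fit.py').read().split("m=least")[0])
old=res
def res2(w):
    R=list(old(w));o=arc(w[:3],.096);i=arc(w[:3],.085);R[4]-=2
    R+=[(o[:,0][o[:,1].argmin()]-54)/1,(i[:,0][i[:,1].argmin()]-64)]
    return np.array(R)
m=least_squares(res2,[.64,-.085,0,.15],diff_step=1e-3,loss="soft_l1",f_scale=4);print(m.x,np.round(res2(m.x),1))
E
```

```text
0.15 -1.0794349619161068 0.169 [ 0.689 -0.101  0.15 ]
0.185 -2.037547336467739 0.166 [ 0.607 -0.084  0.185]
0.193 -2.0056018865770113 0.164 [ 0.569 -0.079  0.193]
0.117 -3.461059659545498 0.035 [ 0.483 -0.086  0.117]
0 -2.376163385010571 0.173 [ 0.501 -0.081  0.   ]
0.05 -1.2550724331817662 0.167 [ 0.512 -0.087  0.05 ]
[ 6.41614443e-01 -8.42854825e-02  1.56450570e-04  2.01081150e-01] [-1.9  0.4 -1.2 -0.9 -9.4  2.5  1.9  2.9 -2.7  1.5  6.4  2.3  1.1 -2.8
 -6.6  0.1]
```

{"method": "move_arm", "body": {"commands": [[32.5,-23.8,0,0,0,2.15,100],[32.5,-23.8,0,0,0,2.15,100],[32.5,-23.8,0,0,0,2.15,100],[32.5,-23.8,0,0,0,2.15,100],[32.5,-23.8,0,0,0,2.15,100],[32.5,-23.8,0,0,0,2.15,100],[32.5,-23.8,0,0,0,2.15,100],[32.5,-23.8,0,0,0,2.15,100],[32.5,-23.8,0,0,0,2.15,100],[32.5,-23.8,0,0,0,2.15,100],[32.5,-23.8,0,0,0,2.15,100],[0,0,0,0,0,2.15,100]]}}

```text
t: 1.15
ee_pos: [0.5134, -0.1636, 0.4045]
ee_rot: [-3.139, -0.002, -0.028]
ft_force: [-0.9, -0.2, -0.3]
grip_width: 0.0929
gripper_force: 0.0
```

{"method": "move_arm", "body": {"commands": [[-15,-39,0,0,0,0,100],[-15,-39,0,0,0,0,100],[0,0,35,0,0,0,75],[0,0,30,0,0,0,75],[0,0,0,0,0,0,75]]}}

```text
t: 1.57
ee_pos: [0.48, -0.0877, 0.335]
ee_rot: [-3.138, 0.009, -0.03]
ft_force: [-1.5, 0.5, -0.5]
grip_width: 0.0778
gripper_force: 0.0
```

```bash
python3 - <<'E'
from h import *
snap("p1",280,90,125,150,4)
s=ctrl.sense();print(s["ee_pos"],s["ee_rot"])
E
```

```text
[ 0.4810509  -0.0885441   0.33747029] [-3.1391231   0.00627283 -0.03076804]
```

View pics/p1.png

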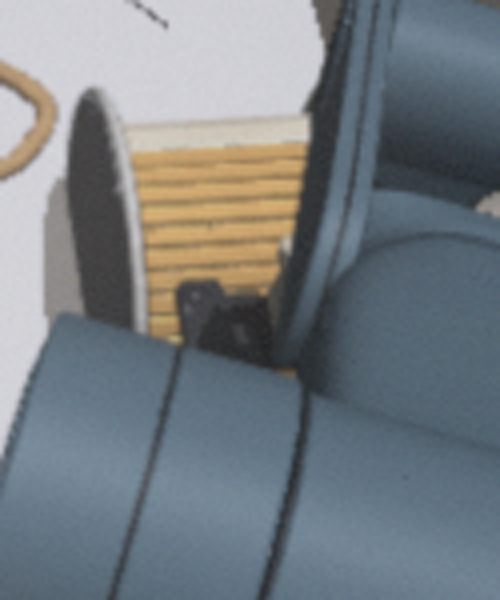

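{"method": "move_arm", "body": {"commands": [[4,0,15,0,0,0,75],[0,0,15,0,0,0,75],[0,0,15,0,0,0,75],[0,0,0,0,0,0,75],[0,0,0,0,0,0,20],[0,0,0,0,0,0,20],[0,0,0,0,0,0,20],[0,0,0,0,0,0,20],[0,0,0,0,0,0,20],[0,0,0,0,0,0,20]]}}

```text
t: 2.45
ee_pos: [0.4863, -0.0847, 0.2947]
ee_rot: [-3.128, -0.001, -0.035]
ft_force: [9.4, 33.0, -3.1]
grip_width: 0.0353
gripper_force: 29.3
```

{"method": "move_arm", "body": {"commands": [[0,-2,0,0,0,0,20],[0,-2,0,0,0,0,20],[0,0,0,0,0,0,20],[0,0,0,0,0,0,20]]}}

```text
t: 2.78
ee_pos: [0.4865, -0.0831, 0.2947]
ee_rot: [-3.136, -0.001, -0.033]
ft_force: [5.1, 12.0, -5.4]
grip_width: 0.0349
gripper_force: 30.0
```

{"method": "move_arm", "body": {"commands": [[5.1,-1,-12.1,0,0,0,20],[6,0,-11.6,0,0,0,20],[6.9,0,-11.1,0,0,0,20],[7.8,0,-10.5,0,0,0,20],[8.6,0,-9.9,0,0,0,20],[9.3,0,-9.2,0,0,0,20],[0,0,0,0,0,0,20]]}}

```text
t: 3.37
ee_pos: [0.5323, -0.0838, 0.3599]
ee_rot: [-3.136, -0.004, -0.031]
ft_force: [7.5, 10.6, -8.2]
grip_width: 0.0354
gripper_force: 30.0
```

{"method": "move_arm", "body": {"commands": [[10,-0.5,-8.4,0,0,0,20],[10.6,0,-7.6,0,0,0,20],[11.2,0,-6.8,0,0,0,20],[11.7,0,-5.9,0,0,0,20],[12.1,0,-4.9,0,0,0,20],[12.5,0,-4,0,0,0,20],[12.8,0,-3,0,0,0,20],[0,0,0,0,0,0,20]]}}

```text
t: 4.03
ee_pos: [0.6119, -0.0854, 0.3966]
ee_rot: [-3.134, 0.005, -0.03]
ft_force: [2.8, 9.0, -13.1]
grip_width: 0.0354
gripper_force: 30.0
```

{"method": "move_arm", "body": {"commands": [[13,-0.5,-2,0,0,0,20],[13.1,0,-1,0,0,0,20],[13.1,0,0.1,0,0,0,20],[13.1,0,1.1,0,0,0,20],[12.9,0,2.1,0,0,0,20],[12.7,0,3.1,0,0,0,20],[12.4,0,4.1,0,0,0,20],[0,0,0,0,0,0,20],[0,0,0,0,0,0,20]]}}

```text
t: 4.78
ee_pos: [0.7006, -0.0871, 0.3877]
ee_rot: [-3.134, 0.01, -0.029]
ft_force: [-2.9, 10.0, -12.1]
grip_width: 0.0353
gripper_force: 30.0
```

{"method": "move_arm", "body": {"commands": [[0,0,0,0,0,0,80],[0,0,0,0,0,0,80],[0,0,0,0,0,0,80],[0,0,-10,0,0,0,80],[0,0,-30,0,0,0,80],[0,0,-35,0,0,0,80],[-28.6,-27.5,0,0,0,0,80],[-28.6,-27.5,0,0,0,0,80],[-28.6,-27.5,0,0,0,0,80],[-28.6,-27.5,0,0,0,0,80],[-28.6,-27.5,0,0,0,0,80],[-28.6,-27.5,0,0,0,0,80]]}}

```text
t: 5.78
ee_pos: [0.5333, 0.0806, 0.4693]
ee_rot: [3.141, -0.003, -0.033]
ft_force: [1.0, 0.7, 0.9]
grip_width: 0.0745
gripper_force: 0.0
```

{"method": "move_arm", "body": {"commands": [[-28.6,-27.5,0,0,0,0,60],[-28.6,-27.5,0,0,0,0,60],[-28.6,-27.5,0,0,0,0,60],[-28.6,-27.5,0,0,0,0,60],[-28.6,-27.5,0,0,0,0,60],[-28.6,-27.5,0,0,0,0,60],[-28.6,-27.5,0,0,0,0,24],[-28.6,-27.5,0,0,0,0,24],[-28.6,-27.5,0,0,0,0,24],[-28.6,-27.5,0,0,0,0,24],[-28.6,-27.5,0,0,0,0,24],[0,0,0,0,0,0,24]]}}

```text
t: 6.78
ee_pos: [0.2254, 0.3954, 0.4694]
ee_rot: [-3.137, -0.0, -0.025]
ft_force: [0.2, 0.1, -0.1]
grip_width: 0.0235
gripper_force: 0.0
```

```bash
python3 - <<'E'
from h import *
im=np.mean([cams.read_camera("top").astype(float) for _ in range(4)],0)[:,:,::-1].astype(np.uint8)
np.save("im2.npy",im)
f=lambda u,v,w,h,s:cv2.resize(im[v:v+h,u:u+w],None,fx=s,fy=s,interpolation=cv2.INTER_CUBIC)
a=f(232,182,40,50,8);b=f(290,100,100,125,4.8)
c=np.zeros((600,800,3),np.uint8);c[:a.shape[0],:a.shape[1]]=a;c[:600,320:]=b[:600];cv2.imwrite("pics/p2.png",c)
E
```

```text
(no output)
```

View pics/p2.png

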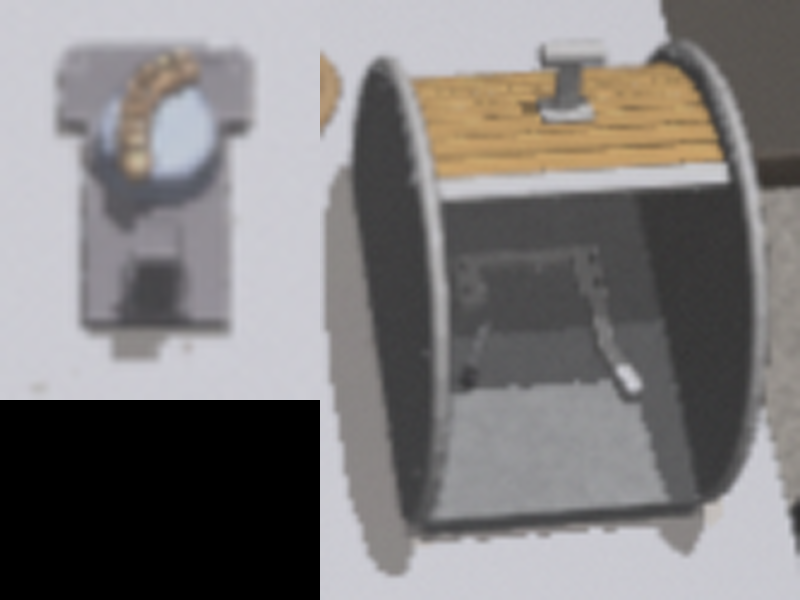

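Post top face: left crop (135–182, 222–258). Guide: catch pivot (467,380) to tip (490,322), right rail (590,300)–(608,345) with its flared mouth at (628,380), end stop along (465–595,255), floor front edge (432,520)–(700,508).

```bash
python3 - <<'E'
from h import *
A=lambda x,y,z:px2w(x/8+232-.5,y/8+182-.5,z)
B=lambda x,y,z:px2w((x-320)/4.8+290-.5,y/4.8+100-.5,z)
print("posttop",A(158,240,.062),np.linalg.norm(A(135,240,.062)-A(182,240,.062)),np.linalg.norm(A(158,222,.062)-A(158,258,.062)))
print("post rear base",A(155,315,.010), "front/up edge top",A(158,222,.062),"rear edge top",A(158,258,.062))
hl,hr,rl,rr=[A(*p,.010) for p in((57,48),(252,50),(83,322),(229,324))]
h=(hl+hr)/2;r=(rl+rr)/2;d=h-r
print("len",np.linalg.norm(d),np.linalg.norm(hl-hr),np.linalg.norm(rl-rr),"yaw",np.degrees(np.arctan2(d[1],d[0])),[np.degrees(np.arctan2(*(p-q)[[1,0]]))-90 for p,q in((hl,hr),(rl,rr))],"c",(h+r)/2)
# candidate store: draw guide & carrier model
def W(v,p):
    c,s=np.cos(v[2]),np.sin(v[2]);return np.array([v[0]+c*p[0]-s*p[1],v[1]+s*p[0]+c*p[1],p[2]])
print("rail pts z.036",[np.round(B(*p,.036),4) for p in((590,300),(608,345),(628,380))])
print("catch",[np.round(B(*p,.032),4) for p in((467,380),(490,322))])
print("front edge z.024",[np.round(B(*p,.024),4) for p in((432,520),(700,508))])
print("stop z.036",[np.round(B(*p,.036),4) for p in((465,258),(595,252))])
im=np.load("im2.npy");s=8
c=cv2.resize(im[135:210,315:388],None,fx=s,fy=s,interpolation=cv2.INTER_CUBIC)
v=(.6416,-.0855,-.02)
def dot(p,col):
    q=((w2px(W(v,p))-[315,135]+.5)*s).astype(int);cv2.circle(c,tuple(int(a) for a in q),3,col,-1)
hx=-.026
dot((hx-.019,.0365,.03),(0,0,255));dot((hx+.018,.030,.03),(0,0,255))
for x in np.arange(-.007,.06,.008):
    for y in(.0365,-.0365): dot((hx+x,y,.036),(0,255,0))
for y in np.linspace(-.035,.035,8): dot((hx+.056,y,.036),(255,0,0))
for y in np.linspace(-.085,.085,9): dot((-.135,y,.024),(255,0,255))
cv2.imwrite("pics/p3.png",c)
E
```

```text
posttop [0.49031743 0.17919067 0.062     ] 0.01617693843706647 0.013389866833729542
post rear base [0.48288301 0.18037118 0.01      ] front/up edge top [0.49699277 0.17851417 0.062     ] rear edge top [0.48367113 0.17986415 0.062     ]
len 0.10799685755168828 0.0718941924810495 0.051994956208049295 yaw -5.483228009633063 [np.float64(-6.107280744894808), np.float64(-6.340523799567208)] c [0.53355515 0.17516216 0.01      ]
rail pts z.036 [array([ 0.6325, -0.1204,  0.036 ]), array([ 0.6002, -0.1256,  0.036 ]), array([ 0.5752, -0.1333,  0.036 ])]
catch [array([ 0.5865, -0.0345,  0.032 ]), array([ 0.625 , -0.0557,  0.032 ])]
front edge z.024 [array([4.999e-01, 2.000e-04, 2.400e-02]), array([ 0.4914, -0.1643,  0.024 ])]
stop z.036 [array([ 0.6694, -0.0468,  0.036 ]), array([ 0.6663, -0.1305,  0.036 ])]
```

View pics/p3.png

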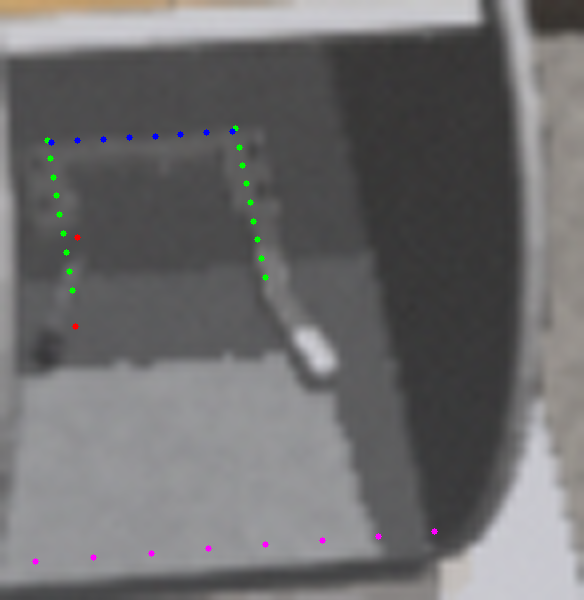

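{"method": "move_arm", "body": {"commands": [[0,0,0,0,0,-7.1,24],[0,0,0,0,0,-7.1,24],[0,0,0,0,0,-7.1,24],[0,0,0,0,0,-7.1,24],[0,0,0,0,0,-7.1,24],[0,0,0,0,0,-7.1,24],[0,0,0,0,0,-7.1,24],[0,0,0,0,0,-7.1,24],[0,0,0,0,0,-7.1,24],[0,0,0,0,0,-7.1,24],[0,0,0,0,0,-7.1,24],[0,0,0,0,0,-7.1,24]]}}

```text
t: 7.98
ee_pos: [0.2318, 0.391, 0.4677]
ee_rot: [3.141, -0.0, 1.458]
ft_force: [-0.5, -0.7, -0.3]
grip_width: 0.0226
gripper_force: 0.0
```

```bash
cat > d.py <<'E'
import sys,numpy as np
from scipy.spatial.transform import Rotation as R
from rig import ctrl
s=ctrl.sense();M=R.from_euler("xyz",s["ee_rot"]);t=np.array([float(a) for a in sys.argv[1:4]])
print(s["ee_pos"],s["ee_rot"],s["grip_width"],"tool mm",np.round(1000*M.inv().apply(t-s["ee_pos"]),1))
E
python3 d.py .490 .1794 .469
```

```text
[0.23180113 0.39099881 0.46771685] [ 3.14073375e+00 -2.27637680e-04  1.45767879e+00] 0.022614089731210603 tool mm [-181.1  280.4   -1.1]
```

{"method": "move_arm", "body": {"commands": [[-20.1,31.2,0,0,0,0,24],[-20.1,31.2,0,0,0,0,24],[-20.1,31.2,0,0,0,0,24],[-20.1,31.2,0,0,0,0,24],[-20.1,31.2,0,0,0,-0.7,24],[-20.1,31.2,0,0,0,0,24],[-20.1,31.2,0,0,0,0,24],[-20.1,31.2,0,0,0,0,24],[-20.1,31.2,0,0,0,0,24],[0,0,41,0,0,0,24],[0,0,41,0,0,0,24],[0,0,41,0,0,0,24]]}}

```text
t: 8.98
ee_pos: [0.4908, 0.1784, 0.3438]
ee_rot: [3.139, -0.0, 1.462]
ft_force: [0.3, -0.3, -0.8]
grip_width: 0.0224
gripper_force: 0.0
```

{"method": "move_arm", "body": {"commands": [[0,0,30,0,0,0,24],[0,0,20,0,0,0,24],[0,0,0,0,0,0,24],[0,0,0,0,0,0,24]]}}

```text
t: 9.32
ee_pos: [0.4898, 0.1799, 0.294]
ee_rot: [-3.14, 0.001, 1.465]
ft_force: [0.4, -0.2, -0.0]
grip_width: 0.0221
gripper_force: 0.0
```

```bash
python3 d.py .490 .1794 .213; python3 - <<'E'
from h import *
snap("p4",225,150,75,85,7)
E
```

```text
[0.48980726 0.17987238 0.29403412] [-3.13987261e+00  7.53145506e-04  1.46476234e+00] 0.02210453823968129 tool mm [-0.4  0.4 81. ]
```

View pics/p4.png

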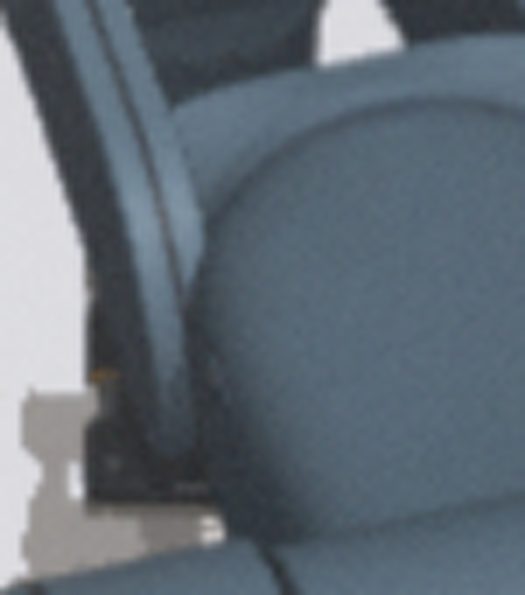

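The arm hides the grasp, so I'll go down slowly and watch the force.

{"method": "move_arm", "body": {"commands": [[0,0,20,0,0,0,24],[0,0,18,0,0,0,24],[0,0,10,0,0,0,24],[0,0,6,0,0,0,24],[0,0,0,0,0,0,24]]}}

```text
t: 9.78
ee_pos: [0.4895, 0.1815, 0.2405]
ee_rot: [3.141, 0.0, 1.467]
ft_force: [0.4, 0.1, -0.3]
grip_width: 0.0221
gripper_force: 0.0
```

Tips are now at z 0.054, below the post top, with no contact. I'll go on down and close.

{"method": "move_arm", "body": {"commands": [[0,0,9,0,0,0,24],[0,0,9,0,0,0,24],[0,0,8.5,0,0,0,24],[0,0,0,0,0,0,24],[0,0,0,0,0,0,5],[0,0,0,0,0,0,5],[0,0,0,0,0,0,5],[0,0,0,0,0,0,5]]}}

```text
t: 10.45
ee_pos: [0.4891, 0.1817, 0.2138]
ee_rot: [-3.141, 0.0, 1.468]
ft_force: [0.1, -0.9, -3.5]
grip_width: 0.016
gripper_force: 30.0
```

{"method": "move_arm", "body": {"commands": [[0,0,-10,0,0,0,5],[0,0,-25,0,0,0,5],[0,0,-30,0,0,0,5],[0,0,-20,0,0,0,5],[0,-25,0,0,0,-1.6,5],[0,-30,0,0,0,-1.6,5],[0,-30,0,0,0,-1.5,5],[0,-20,0,0,0,0,5],[0,0,0,0,0,0,5]]}}

```text
t: 11.2
ee_pos: [0.3801, 0.1884, 0.299]
ee_rot: [-3.138, 0.0, 1.551]
ft_force: [-0.2, -0.3, -2.7]
grip_width: 0.0156
gripper_force: 30.0
```

```bash
python3 d.py .385 -.081 .297
```

```text
[0.38010756 0.18841577 0.29896933] [-3.13765946e+00  4.70799920e-04  1.55122276e+00] 0.015562263359353677 tool mm [-269.3   10.2    2.1]
```

{"method": "move_arm", "body": {"commands": [[-20,1,0,0,0,0,5],[-35,1,0,0,0,0,5],[-35,1,0,0,0,0,5],[-35,1,0,0,0,0,5],[-35,1,0,0,0,0,5],[-35,1,0,0,0,0,5],[-35,1,0,0,0,0,5],[-25,1,0,0,0,0,5],[-14,1,0,0,0,0,5],[0,0,0,0,0,0,5],[0,0,0,0,0,0,5]]}}

```text
t: 12.12
ee_pos: [0.3881, -0.0816, 0.2993]
ee_rot: [3.141, 0.0, 1.547]
ft_force: [-0.4, 0.1, -2.9]
grip_width: 0.0158
gripper_force: 30.0
```

```bash
python3 d.py .490 -.083 .297; python3 - <<'E'
from h import *
snap("p5",270,120,130,120,6)
E
```

```text
[ 0.38814005 -0.08164482  0.29928067] [3.14077309e+00 1.92161276e-04 1.54714592e+00] 0.015768461740520708 tool mm [  1.1 101.9   2.4]
```

{"method": "move_arm", "body": {"commands": [[0.3,20,0,0,0,0,5],[0.3,30,0,0,0,0,5],[0.3,30,0,0,0,0,5],[0.2,18,0,0,0,0,5],[0,0,20,0,0,0,5],[0,0,20,0,0,0,5],[0,0,10,0,0,0,5],[0,0,5,0,0,0,5],[0,0,0,0,0,0,5]]}}

```text
t: 12.92
ee_pos: [0.4853, -0.0807, 0.2429]
ee_rot: [-3.139, -0.001, 1.551]
ft_force: [-0.2, -0.6, -2.2]
grip_width: 0.0158
gripper_force: 30.0
```

```bash
python3 d.py .488 -.083 .238
```

```text
[ 0.48532646 -0.08073918  0.242866  ] [-3.13915491e+00 -1.04540679e-03  1.55093045e+00] 0.0158105273663699 tool mm [-2.2  2.7  4.9]
```

{"method": "move_arm", "body": {"commands": [[-1.5,2,2,0,0,0,5],[0,0,2,0,0,0,5],[0,0,1,0,0,0,5],[0,0,0,0,0,0,5],[0,0,0,0,0,0,5]]}}

```text
t: 13.33
ee_pos: [0.4879, -0.0834, 0.2392]
ee_rot: [3.141, 0.0, 1.55]
ft_force: [-0.3, 0.1, -2.3]
grip_width: 0.0159
gripper_force: 30.0
```

{"method": "move_arm", "body": {"commands": [[0,0,1,0,0,0,5],[0,0,0.6,0,0,0,5],[0,0,0,0,0,0,5],[0,0,0,0,0,0,5]]}}

```text
t: 13.67
ee_pos: [0.4879, -0.0834, 0.2374]
ee_rot: [3.141, 0.0, 1.55]
ft_force: [-0.9, -0.6, 1.2]
grip_width: 0.0159
gripper_force: 30.0
```

{"method": "move_arm", "body": {"commands": [[0,5,0,0,0,0,5],[0,5,0,0,0,0,5],[0,5,0,0,0,0,5],[0,5,0,0,0,0,5],[0,5,0,0,0,0,5],[0,0,0,0,0,0,5]]}}

```text
t: 14.17
ee_pos: [0.5056, -0.0826, 0.237]
ee_rot: [-3.117, -0.003, 1.552]
ft_force: [-39.5, 0.1, 35.8]
grip_width: 0.0161
gripper_force: 30.0
```

```bash
python3 -c "
from rig import ctrl
s=ctrl.sense();print(s['ft_force'],s['torque'],s['ee_pos'],s['ee_rot'],s['joints'])"
```

```text
[-39.54698421   0.05337752  35.82100696] [-0.22630106  5.96241647 -0.02530279] [ 0.50559706 -0.08257656  0.23700692] [-3.11742487e+00 -3.07705816e-03  1.55230507e+00] [-0.37786904  0.37778905  1.82672386 -0.00685561  0.96079687 -0.35542096]
```

{"method": "move_arm", "body": {"commands": [[0,-6,0,0,0,0,5],[0,-6,0,0,0,0,5],[0,0,0,0,0,0,5],[0,0,0,0,0,0,5]]}}

```text
t: 14.5
ee_pos: [0.4999, -0.0833, 0.2373]
ee_rot: [-3.139, -0.001, 1.55]
ft_force: [-7.7, 0.7, 8.8]
grip_width: 0.0164
gripper_force: 30.0
```

```bash
python3 -c "
from rig import ctrl
s=ctrl.sense();print(s['ft_force'],s['torque'],s['ee_pos'],s['ee_rot'])"
```

```text
[-7.69801229  0.73700935  8.80597787] [0.22442279 1.12759093 0.00179999] [ 0.49986383 -0.08329285  0.23726532] [-3.13866486e+00 -6.69448222e-04  1.54990049e+00]
```

{"method": "move_arm", "body": {"commands": [[0,0,0,0,0,0,24],[0,0,0,0,0,0,24],[0,0,0,0,0,0,24],[0,0,-20,0,0,0,24],[0,0,-35,0,0,0,24],[0,0,-35,0,0,0,24],[0,-40,0,0,0,0,24],[0,-40,0,0,0,0,24],[0,-40,0,0,0,0,24],[41,-5,0,0,0,0,24],[41,-5,0,0,0,0,24],[41,-5,0,0,0,0,24]]}}

```text
t: 15.5
ee_pos: [0.3683, 0.042, 0.3277]
ee_rot: [3.139, 0.0, 1.543]
ft_force: [0.4, 0.7, -0.3]
grip_width: 0.0221
gripper_force: 0.0
```

{"method": "move_arm", "body": {"commands": [[41,-5,0,0,0,0,24],[41,-5,0,0,0,0,24],[41,-5,0,0,0,0,24],[41,-5,0,0,0,0,24],[41,-5,0,0,0,0,24],[41,0,0,0,0,0,24],[41,0,0,0,0,0,24],[0,0,0,0,0,0,24]]}}

```text
t: 16.17
ee_pos: [0.3495, 0.3357, 0.3275]
ee_rot: [3.139, -0.005, 1.555]
ft_force: [0.3, 0.1, 0.2]
grip_width: 0.0224
gripper_force: 0.0
```

```bash
python3 - <<'E'
from h import *
im=np.mean([cams.read_camera("top").astype(float) for _ in range(4)],0)[:,:,::-1].astype(np.uint8)
np.save("im3.npy",im)
cv2.imwrite("pics/p6.png",cv2.resize(im[130:215,308:390],None,fx=7,fy=7,interpolation=cv2.INTER_CUBIC))
s=ctrl.sense();print(s["t"],s["ee_pos"],s["ee_rot"])
E
```

```text
16.3667 [0.34945629 0.3292483  0.3268514 ] [-3.14113119e+00  7.00863191e-04  1.55001586e+00]
```

View pics/p6.png

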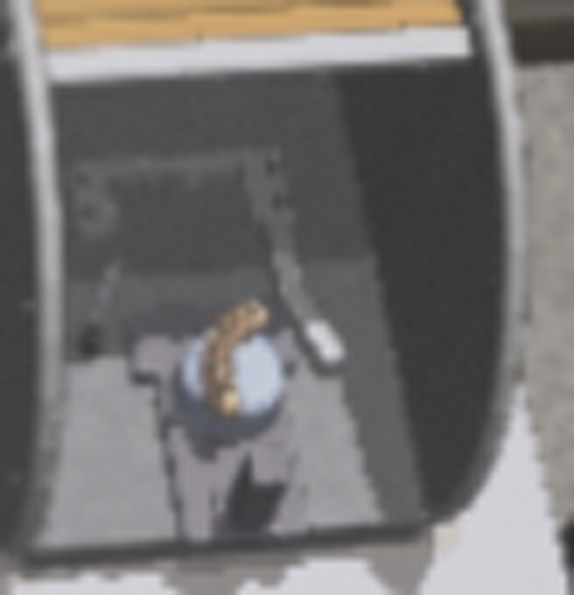

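```bash
python3 - <<'E'
from h import *
B=lambda x,y,z:np.round(px2w(x/7+308-.5,y/7+130-.5,z),4)
for n,p,z in [("headL front",(133,342),.034),("headL rear",(133,375),.034),("headR",(303,365),.034),("rearL",(182,538),.034),("rearR",(298,532),.034),("waist L",(170,420),.034),("post top front?",(258,462),.086),("railR bend",(275,265),.036),("railR mid",(287,300),.036),("flare tip in",(305,330),.036),("catch pivot",(92,340),.03),("catch tip",(120,265),.03),("lipL in",(112,200),.036),("lipR in",(250,200),.036),("stopL",(80,160),.036),("stopR",(275,152),.036),("floorL",(25,550),.024),("floorR",(425,528),.024)]: print(n,B(*p,z))
E
```

```text
headL front [ 0.5848 -0.0531  0.034 ]
headL rear [ 0.5696 -0.0504  0.034 ]
headR [ 0.5673 -0.1233  0.034 ]
rearL [ 0.4946 -0.0578  0.034 ]
rearR [ 0.4924 -0.1063  0.034 ]
waist L [ 0.5476 -0.0623  0.034 ]
post top front? [ 0.5028 -0.0808  0.086 ]
railR bend [ 0.6143 -0.12    0.036 ]
railR mid [ 0.5973 -0.1219  0.036 ]
flare tip in [ 0.5825 -0.1268  0.036 ]
catch pivot [ 0.5893 -0.0368  0.03  ]
catch tip [ 0.6235 -0.0549  0.03  ]
lipL in [ 0.6519 -0.0554  0.036 ]
lipR in [ 0.6465 -0.1153  0.036 ]
stopL [ 0.6727 -0.045   0.036 ]
stopR [ 0.669 -0.131  0.036]
floorL [0.4997 0.0054 0.024 ]
floorR [ 0.4928 -0.1632  0.024 ]
```

The carrier sits in the guide's mouth about 2–3 mm right of the axis: head at crop (133–303, 360), right rail at (275–305, 265–330). The push probably jammed because I was bearing down on the floor. I'll now push it freely from behind, low on the plate's rear edge, with the fingers closed.

```bash
python3 d.py .44 -.0815 .327
```

```text
[0.34945629 0.3292483  0.3268514 ] [-3.14113119e+00  7.00863191e-04  1.55001586e+00] 0.022107600551363356 tool mm [-4.088e+02  9.910e+01  1.000e-01]
```

{"method": "move_arm", "body": {"commands": [[-37,0,0,0,0,0.8,0],[-37,0,0,0,0,0,0],[-37,9.5,0,0,0,0,0],[-37,9.5,0,0,0,0,0],[-37,9.5,0,0,0,0,0],[-37,9.5,0,0,0,0,0],[-37,9.5,0,0,0,0,0],[-37,9.5,0,0,0,0,0],[-37,10,0,0,0,0,0],[-37,10,0,0,0,0,0],[-37,10,0,0,0,0,0],[0,0,0,0,0,0,0]]}}

```text
t: 17.37
ee_pos: [0.4234, -0.0872, 0.3279]
ee_rot: [3.138, 0.004, 1.528]
ft_force: [0.2, 0.2, 1.0]
grip_width: 0.0005
gripper_force: 0.0
```

```bash
python3 d.py .44 -.0815 .215
```

```text
[ 0.4234158  -0.08719793  0.32787499] [3.13828654 0.00393827 1.52762179] 0.000500994178163177 tool mm [  6.9  15.9 112.9]
```

{"method": "move_arm", "body": {"commands": [[6,10,30,0,0,0,0],[0,0,35,0,0,0,0],[0,0,30,0,0,0,0],[0,0,15,0,0,0,0],[0,0,0,0,0,0,0],[0,0,0,0,0,0,0]]}}

```text
t: 17.87
ee_pos: [0.432, -0.075, 0.217]
ee_rot: [-3.14, -0.001, 1.534]
ft_force: [0.1, -0.6, 0.3]
grip_width: 0.0002
gripper_force: 0.0
```

```bash
python3 d.py .46 -.081 .216
```

```text
[ 0.43200793 -0.07499739  0.21696973] [-3.13967822e+00 -7.31758915e-04  1.53380918e+00] 0.0002488941400082304 tool mm [-5.  28.2  0.9]
```

{"method": "move_arm", "body": {"commands": [[-4.5,12,0,0,0,0,0],[0,12,0,0,0,0,0],[0,6,0,0,0,0,0],[0,6,0,0,0,0,0],[0,4,0,0,0,0,0],[0,4,0,0,0,0,0],[0,0,0,0,0,0,0]]}}

```text
t: 18.45
ee_pos: [0.4754, -0.0801, 0.2175]
ee_rot: [-3.137, -0.001, 1.537]
ft_force: [-7.3, -0.1, 6.2]
grip_width: 0.0006
gripper_force: 3.7
```

{"method": "move_arm", "body": {"commands": [[0,3,-0.5,0,0,0,0],[0,3,-0.5,0,0,0,0],[0,3,-0.5,0,0,0,0],[0,0,0,0,0,0,0]]}}

```text
t: 18.78
ee_pos: [0.4801, -0.0786, 0.2176]
ee_rot: [-3.124, -0.005, 1.537]
ft_force: [-22.8, 3.9, 16.2]
grip_width: 0.0003
gripper_force: 11.9
```

```bash
python3 -c "
from rig import ctrl
s=ctrl.sense();print(s['ft_force'],s['torque'],s['ee_pos'],s['ee_rot'])"
```

```text
[-22.84877752   3.91474063  16.23572275] [0.46769364 2.70082256 0.0299547 ] [ 0.48009552 -0.07856786  0.2175541 ] [-3.12434725 -0.00488749  1.53723394]
```

{"method": "move_arm", "body": {"commands": [[0,0,-2,0,0,0,0],[0,0,-2,0,0,0,0],[0,0,0,0,0,0,0]]}}

```text
t: 19.03
ee_pos: [0.4816, -0.0788, 0.2218]
ee_rot: [-3.13, -0.004, 1.537]
ft_force: [-13.5, 5.3, 7.3]
grip_width: 0.0009
gripper_force: 7.2
```

```bash
python3 -c "
from rig import ctrl
s=ctrl.sense();print(s['ft_force'],s['torque'],s['ee_pos'],s['ee_rot'])"
```

```text
[-13.47259968   5.27173269   7.32464748] [0.69369659 1.68974627 0.07717062] [ 0.48164396 -0.07877216  0.22179297] [-3.12991858 -0.00427435  1.53658871]
```

{"method": "move_arm", "body": {"commands": [[0,0,-3,0,0,0,0],[0,0,-3,0,0,0,0],[0,2,-0.5,0,0,0,0],[0,2,-0.5,0,0,0,0],[0,2,-0.5,0,0,0,0],[0,0,0,0,0,0,0]]}}

```text
t: 19.53
ee_pos: [0.4906, -0.0804, 0.2297]
ee_rot: [-3.139, -0.001, 1.536]
ft_force: [-1.7, 0.6, -0.3]
grip_width: 0.0005
gripper_force: 0.7
```

```bash
python3 -c "
from rig import ctrl
s=ctrl.sense();print(s['ft_force'],s['torque'],s['ee_pos'],s['ee_rot'])"
```

```text
[-1.70609124  0.61206059 -0.33208764] [-0.010648    0.16045588  0.01971557] [ 0.49060888 -0.08036202  0.22969761] [-3.13856132e+00 -1.00206854e-03  1.53627179e+00]
```

{"method": "move_arm", "body": {"commands": [[0,4,0,0,0,0,0],[0,4,0,0,0,0,0],[0,4,0,0,0,0,0],[0,0,0,0,0,0,0]]}}

```text
t: 19.87
ee_pos: [0.5038, -0.0813, 0.23]
ee_rot: [-3.14, -0.001, 1.536]
ft_force: [-3.5, 1.3, -0.9]
grip_width: 0.0003
gripper_force: 1.7
```

```bash
python3 -c "
from rig import ctrl
s=ctrl.sense();print(s['ft_force'],s['torque'],s['ee_pos'],s['ee_rot'])"
```

```text
[-3.45057199  1.30075282 -0.9265825 ] [0.18577455 0.50342011 0.05765326] [ 0.50382197 -0.08128798  0.22997518] [-3.14006874e+00 -6.10949655e-04  1.53590965e+00]
```

{"method": "move_arm", "body": {"commands": [[0,4,0,0,0,0,0],[0,4,0,0,0,0,0],[0,4,0,0,0,0,0],[0,4,0,0,0,0,0],[0,0,0,0,0,0,0]]}}

```text
t: 20.28
ee_pos: [0.5196, -0.0816, 0.2299]
ee_rot: [-3.14, -0.001, 1.536]
ft_force: [-4.8, 1.9, 0.6]
grip_width: 0.0006
gripper_force: 2.0
```

```bash
python3 -c "
from rig import ctrl
s=ctrl.sense();print(s['ft_force'],s['torque'],s['ee_pos'],s['ee_rot'])"
```

```text
[-4.82233161  1.91030024  0.60918977] [0.34427332 0.56290478 0.02414788] [ 0.51955516 -0.08159262  0.2298573 ] [-3.13960353e+00 -1.07075313e-03  1.53594502e+00]
```

Sliding in well. I'll go on towards the click.

{"method": "move_arm", "body": {"commands": [[0,4,0,0,0,0,0],[0,4,0,0,0,0,0],[0,3,0,0,0,0,0],[0,0,0,0,0,0,0]]}}

```text
t: 20.62
ee_pos: [0.5307, -0.0821, 0.2299]
ee_rot: [-3.14, -0.001, 1.536]
ft_force: [-3.2, 1.1, 0.0]
grip_width: 0.0008
gripper_force: 1.9
```

{"method": "move_arm", "body": {"commands": [[0,2,0,0,0,0,0],[0,2,0,0,0,0,0],[0,0,0,0,0,0,0]]}}

```text
t: 20.87
ee_pos: [0.5344, -0.0823, 0.2299]
ee_rot: [-3.14, -0.0, 1.536]
ft_force: [-4.1, 0.8, -0.4]
grip_width: 0.0003
gripper_force: 2.2
```

{"method": "move_arm", "body": {"commands": [[0,2,0,0,0,0,0],[0,1,0,0,0,0,0],[0,0,0,0,0,0,0]]}}

```text
t: 21.12
ee_pos: [0.5384, -0.0828, 0.2304]
ee_rot: [3.14, 0.0, 1.536]
ft_force: [-0.8, 0.9, -1.1]
grip_width: 0.0007
gripper_force: 0.5
```

{"method": "move_arm", "body": {"commands": [[0,1.5,0,0,0,0,0],[0,1.5,0,0,0,0,0],[0,0,0,0,0,0,0]]}}

```text
t: 21.37
ee_pos: [0.5404, -0.0825, 0.2299]
ee_rot: [-3.14, -0.001, 1.536]
ft_force: [-4.7, 1.5, 0.1]
grip_width: 0.0005
gripper_force: 2.1
```

{"method": "move_arm", "body": {"commands": [[0,1.5,0,0,0,0,0],[0,1.5,0,0,0,0,0],[0,0,0,0,0,0,0]]}}

```text
t: 21.62
ee_pos: [0.5415, -0.0819, 0.2294]
ee_rot: [-3.134, -0.002, 1.536]
ft_force: [-11.8, 3.9, 5.1]
grip_width: 0.0004
gripper_force: 6.1
```

{"method": "move_arm", "body": {"commands": [[0,1.5,-0.5,0,0,0,0],[0,1,-0.5,0,0,0,0],[0,0,0,0,0,0,0]]}}

```text
t: 21.87
ee_pos: [0.5426, -0.0814, 0.23]
ee_rot: [-3.13, -0.003, 1.537]
ft_force: [-16.9, 4.1, 8.1]
grip_width: 0.0001
gripper_force: 8.8
```

{"method": "move_arm", "body": {"commands": [[0,-20,0,0,0,0,0],[0,-40,0,0,0,0,0],[0,-40,0,0,0,0,0],[0,0,-40,0,0,0,30],[0,0,-40,0,0,0,30],[0,0,-40,0,0,0,75],[0,0,-40,0,0,0,75],[0,0,-40,0,0,0,75],[0,0,-38,0,0,0,75],[0,0,0,0,0,7.1,75],[0,0,0,0,0,7.1,75],[0,0,0,0,0,7.1,75]]}}

```text
t: 22.87
ee_pos: [0.4468, -0.0796, 0.471]
ee_rot: [3.136, -0.0, 1.158]
ft_force: [0.7, -0.8, -0.5]
grip_width: 0.0561
gripper_force: 0.0
```

{"method": "move_arm", "body": {"commands": [[0,0,0,0,0,7.1,75],[0,0,0,0,0,7.1,75],[0,0,0,0,0,7.1,75],[0,0,0,0,0,7.1,75],[0,0,0,0,0,7.1,75],[0,0,0,0,0,7.1,75],[0,0,0,0,0,7.1,75],[0,0,0,0,0,7.1,75],[0,0,0,0,0,7.1,75],[0,0,0,0,0,5,75],[0,0,0,0,0,0,75]]}}

```text
t: 23.78
ee_pos: [0.4467, -0.0796, 0.4699]
ee_rot: [3.141, -0.003, -0.042]
ft_force: [-0.1, 0.6, -0.4]
grip_width: 0.0694
gripper_force: 0.0
```

```bash
python3 d.py .7006 -.0865 .47
```

```text
[ 0.44668757 -0.07961096  0.46985029] [ 3.14060838e+00 -2.89720831e-03 -4.16530979e-02] 0.0693586728688361 tool mm [254.   -3.7   0.6]
```

{"method": "move_arm", "body": {"commands": [[36,-0.5,0,0,0,0,75],[36,-0.5,0,0,0,0,75],[36,-0.5,0,0,0,0,75],[36,-1,0,0,0,0,75],[36,-1,0,0,0,0,75],[36,-1,0,0,0,0,75],[38,-0.5,0,0,0,0,75],[0,0,35,0,0,0,75],[0,0,30,0,0,0,75],[0,0,17,0,0,0,75],[0,0,0,0,0,0,75]]}}

```text
t: 24.7
ee_pos: [0.7, -0.084, 0.3813]
ee_rot: [-3.14, 0.008, -0.036]
ft_force: [-0.4, -0.5, -1.5]
grip_width: 0.0694
gripper_force: 0.0
```

```bash
python3 d.py .7006 -.0855 .387
```

```text
[ 0.70003544 -0.08403457  0.3812642 ] [-3.13952966  0.00809481 -0.03556077] 0.06937756684342394 tool mm [ 0.6  1.4 -5.7]
```

{"method": "move_arm", "body": {"commands": [[0,1,0,0,0,0,75],[0,0,0,0,0,0,20],[0,0,0,0,0,0,20],[0,0,0,0,0,0,20],[0,0,0,0,0,0,20],[0,0,0,0,0,0,20],[0,0,0,0,0,0,20]]}}

```text
t: 25.28
ee_pos: [0.7002, -0.0855, 0.388]
ee_rot: [3.14, -0.001, -0.038]
ft_force: [0.7, 2.6, 2.2]
grip_width: 0.0348
gripper_force: 30.1
```

{"method": "move_arm", "body": {"commands": [[-12.4,0,-4.1,0,0,0,20],[-12.7,0,-3.1,0,0,0,20],[-12.9,0,-2.1,0,0,0,20],[-13.1,0,-1.1,0,0,0,20],[-13.1,0,-0.1,0,0,0,20],[-13.1,0,1,0,0,0,20],[-13,0,2,0,0,0,20],[0,0,0,0,0,0,20]]}}

```text
t: 25.95
ee_pos: [0.6089, -0.0831, 0.3979]
ee_rot: [3.137, -0.005, -0.039]
ft_force: [-2.1, -5.9, 9.3]
grip_width: 0.0349
gripper_force: 30.0
```

{"method": "move_arm", "body": {"commands": [[-12.8,0,3,0,0,0,20],[-12.5,0,4,0,0,0,20],[-12.1,0,4.9,0,0,0,20],[-11.7,0,5.9,0,0,0,20],[-11.2,0,6.8,0,0,0,20],[-10.6,0,7.6,0,0,0,20],[-10,0,8.4,0,0,0,20],[0,0,0,0,0,0,20]]}}

```text
t: 26.62
ee_pos: [0.5268, -0.0811, 0.355]
ee_rot: [3.134, 0.002, -0.038]
ft_force: [-10.0, -13.0, 7.3]
grip_width: 0.0345
gripper_force: 30.0
```

{"method": "move_arm", "body": {"commands": [[-9.8,1,9.2,0,0,0,20],[-8.8,1,9.9,0,0,0,20],[-7.8,0,10.5,0,0,0,20],[-6.9,0,11.1,0,0,0,20],[-6,0,11.6,0,0,0,20],[-5.1,0,12.1,0,0,0,20],[0,0,0,0,0,0,20]]}}

```text
t: 27.2
ee_pos: [0.484, -0.0809, 0.2887]
ee_rot: [3.137, 0.0, -0.038]
ft_force: [-2.0, -10.8, -1.6]
grip_width: 0.0335
gripper_force: 30.0
```

{"method": "move_arm", "body": {"commands": [[-4.1,0,12.4,0,0,0,20],[-3.1,0,12.7,0,0,0,20],[-1.3,0,7,0,0,0,20],[0,0,0,0,0,0,20]]}}

```text
t: 27.53
ee_pos: [0.477, -0.0807, 0.2588]
ee_rot: [3.136, -0.004, -0.038]
ft_force: [0.3, -11.5, -3.9]
grip_width: 0.0342
gripper_force: 30.0
```

{"method": "move_arm", "body": {"commands": [[-0.3,1,2,0,0,0,20],[-0.3,0,2,0,0,0,20],[0,0,0,0,0,0,20],[0,0,0,0,0,0,20]]}}

```text
t: 27.87
ee_pos: [0.4769, -0.081, 0.2574]
ee_rot: [3.137, -0.006, -0.038]
ft_force: [-5.8, -3.2, 25.7]
grip_width: 0.0338
gripper_force: 30.0
```

{"method": "move_arm", "body": {"commands": [[0,0,-2,0,0,0,20],[0,0,0,0,0,0,20],[0,0,0,0,0,0,80],[0,0,0,0,0,0,80],[0,0,0,0,0,0,80],[0,0,0,0,0,0,80],[0,0,-10,0,0,0,80],[0,0,-30,0,0,0,80],[0,0,-40,0,0,0,80],[0,0,-40,0,0,0,80],[0,0,-40,0,0,0,80],[0,0,0,0,0,0,80]]}}

```text
t: 28.87
ee_pos: [0.4769, -0.0798, 0.4242]
ee_rot: [3.137, -0.013, -0.038]
ft_force: [0.4, -0.6, 0.3]
grip_width: 0.0745
gripper_force: 0.0
```

{"method": "move_arm", "body": {"commands": [[-20,-36,0,0,0,0,80],[-20,-36,0,0,0,0,80],[-20,-36,0,0,0,0,80],[-20,-36,0,0,0,0,80],[-20,-36,0,0,0,0,80],[-5,-41,0,0,0,0,80],[-5,-41,0,0,0,0,80],[-5,-41,0,0,0,0,80],[-5,-41,0,0,0,0,80],[-5,-41,0,0,0,0,80],[0,0,0,0,0,0,80]]}}

```text
t: 29.78
ee_pos: [0.3637, 0.3156, 0.4158]
ee_rot: [-3.138, 0.0, -0.032]
ft_force: [-0.4, -0.9, -0.2]
grip_width: 0.0741
gripper_force: 0.0
```

```bash
python3 - <<'E'
from h import *
im=np.mean([cams.read_camera("top").astype(float) for _ in range(4)],0)[:,:,::-1].astype(np.uint8)
# pull bar: match template of the pull from the first picture, report shift down vs prediction for q=0
def mod(p,v=(.6395,-.0855,-.035)):
    c,s=np.cos(v[2]),np.sin(v[2]);return np.array([v[0]+c*p[0]-s*p[1],v[1]+s*p[0]+c*p[1],p[2]])
for q in(0,.06,.2): print(q,w2px(mod((-.167*np.cos(q+.16),0,.065+.167*np.sin(q+.16)))))
g=cv2.cvtColor(im,cv2.COLOR_BGR2GRAY)
print(g[190:214,338:362:2])
s=ctrl.sense();print(s["t"],s["ee_pos"],s["ft_force"])
E
```

```text
0 [346.29651267 204.0189063 ]
0.06 [346.92058988 201.94280495]
0.2 [348.23051301 196.30638414]
[[100  98  98 102  98  96  96  93  91 107 108 108]
 [100  94  97 118 118 122 130 112  99  99  93  96]
 [120 112 108 116 138 158 153  98  93  87  88  88]
 [100 170 186 164 150 127 120  92  88  87  85  90]
 [ 93 122 133 132 126 103 105 105  95  90  86  85]
 [105  97 108 184 180 104  91  90  87  85  82  84]
 [ 92  94 102 195 196 110  88  86  85  94  97 101]
 [ 89  92  96 191 199 110  89  84  81  83  84  85]
 [ 87  85  86 192 198 128  82  82  85  85  86  86]
 [ 83  84  87 185 198 159  82  79  80  80  85  88]
 [ 82  80  82 178 199 184  89  92  99 100 100 100]
 [ 96 100 101 155 201 190  97  93  88  85  81  82]
 [ 97  91  88 122 202 190  89  84  85  85  83  83]
 [ 84  83  82 106 199 192 107 104 103  98  98  97]
 [ 82  84 108 127 182 180 170 175 138  99  97  93]
 [ 95  90 181 192 201 203 203 206 178  85  78  76]
 [ 93  86 197 207 209 205 202 195 169  74  73  73]
 [ 77  75 174 182 179 173 168 164 141  79  83  92]
 [ 75  76 138 141 141 134 128 126 120 113 124 135]
 [ 98 101 106 105 118 115 121 139 138 138 138 141]
 [136 117 111 115 137 139 139 140 141 140 148 149]
 [140 119 113 115 152 154 153 155 156 155 180 184]
 [140 121 128 129 201 207 208 208 208 208 210 208]
 [148 142 192 192 212 213 213 213 213 213 212 212]]
29.9833 [0.36526507 0.30942322 0.4154582 ] [ 0.21068131 -0.83609646  0.4891173 ]
```

The pull bar shows at rows 204–208, where it should be with the door shut, and the arm is clear.

```bash
python3 -c "
from rig import ctrl
print(ctrl.job_done())"
```

```text
the job is handed in; nothing more can be done
None
```

I opened the door, pushed the carrier in to the end stop and rolled the door shut. I then moved the arm clear and handed the job in at about 30 s. The catch click shows only in the push force (a drop, then a hard stop), because I had no picture views left to check it.

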